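# Sweep loose tube caps into the scrap tray

### The job

Clear the bench: with closed fingers, sweep the three loose screw caps along the worktop and through the open front of the metal scrap tray, until each lies wholly inside it. Do not pick the caps up, and leave the cup, the carton, the calculator and the well plate standing where they are.

Things in the scene. Friction and masses are not known exactly. Their poses are not given: they have to be found in the camera images.
- scrap_tray: fixed low dark bare-steel tray, open at the front. Origin: centre of its footprint, worktop height; x points from the open front (front edge x = -60 mm) to the back wall (inner face +62 mm), within 12 degrees of world x; z up. Inside width 250 mm (y = +-125), walls 3 mm thick, 32 mm high. Floor 2 mm above the worktop; a lip ramps up to it from x = -60 to -40, so caps slide in
- cap_1: loose blue plastic screw cap 1 of 3 (from a sample tube; all three alike), a disc 34 mm in diameter and 14 mm high with a ribbed rim, about 20 g, lying flat, closed top up, on the worktop in front of the tray; origin at the centre of its underside, z up
- cap_2: loose blue plastic screw cap 2 of 3 (from a sample tube; all three alike), a disc 34 mm in diameter and 14 mm high with a ribbed rim, about 20 g, lying flat, closed top up, on the worktop in front of the tray; origin at the centre of its underside, z up
- cap_3: loose blue plastic screw cap 3 of 3 (from a sample tube; all three alike), a disc 34 mm in diameter and 14 mm high with a ribbed rim, about 20 g, lying flat, closed top up, on the worktop in front of the tray; origin at the centre of its underside, z up
- white_cup: small upturned white plastic cup, 31 mm in diameter, 32 mm high, loose, standing in the same row as the caps; to be left where it is; origin at the centre of its underside
- carton: small upright white and grey reagent carton, 32 x 46 mm (x, y) and 62 mm high, loose, standing in the same row as the caps; to be left where it is; origin at the centre of its underside
- desk_calculator: black desk calculator, 150 x 102 mm (x, y), 21 mm high, loose, lying at the left of the work; to be left where it is; origin at the centre of its underside
- well_plate: white 96-well plate, 85 x 128 mm (x, y), 15 mm high, loose, lying at the right of the work; to be left where it is; origin at the centre of its underside

How it is judged:
At the end, for the whole second after the job is handed in: All three caps lie at rest in the tray: each centre at least 15 mm behind the tray's front edge (x > -45 mm in the tray's frame) and between its walls, underside less than 22 mm above the worktop; the cup, carton, calculator and well plate each within 15 mm of where they started (x of cap_1 in the frame of scrap_tray between -0.045 and 0.065 m and y of cap_1 in the frame of scrap_tray between -0.128 and 0.128 m and height (world z) of each of cap_1, cap_2, cap_3 below 0.022 m and linear speed of each of cap_1, cap_2, cap_3 below 0.02 m/s and x of cap_2 in the frame of scrap_tray between -0.045 and 0.065 m and y of cap_2 in the frame of scrap_tray between -0.128 and 0.128 m and x of cap_3 in the frame of scrap_tray between -0.045 and 0.065 m and y of cap_3 in the frame of scrap_tray between -0.128 and 0.128 m and distance of each of white_cup, carton, desk_calculator, well_plate from where it was at the start of the episode below 0.015 m); the robot touches nothing.
It fails at once if a cap is picked up or flipped into the air (underside more than 24 mm above the worktop) (height (world z) of any of cap_1, cap_2, cap_3 above 0.024 m).
It fails at once if the cup, the carton, the calculator or the well plate is shifted by more than 15 mm or tipped over (distance of any of white_cup, carton, desk_calculator, well_plate from where it was at the start of the episode above 0.015 m or angle between any of white_cup, carton, desk_calculator, well_plate's own z axis and vertical above 0.35 rad).
It also fails if it takes over 64 s, if anything falls off the work surface, if the arm or the gripper's body presses on something with over 40 N, if the wrist force passes 120 N, or if a joint passes its speed limit or range.

### The arm

A 6-joint arm with a two-finger parallel gripper is mounted at the origin on a cart in front of the work surface, level with it; the furniture and walls round the work are solid. World frame = base frame: x ahead of the robot, y to its left, z up, the work surface at z = 0. Lengths are in m, angles in rad, forces in N, time in s.
With the tool pointing down it reaches from about 0.375 to 0.9 m from the base axis. Payload 3.1 kg.
Tool frame: the origin (TCP) lies at the very end of the fingers, on their centre line; the grasp point (between the pads) lies 19 mm behind it; x points along the fingers, y is the direction in which the jaws open and shut, and the axes are right-handed (so a half turn about x gives the same grasp; the last joint's range is limited). The gripper opens to 87 mm and grips with 3 to 60 N. Pads are 19 mm wide; open, the fingers measure 117 mm over their backs; the gripper's body (75 mm by 190 mm) begins 51 mm behind the grasp point.
Start: joints at [-1.335, 0.527, 1.433, -0, 1.181, -0.178], TCP at [0.251, -0.572, 0.223] pointing down, gripper open.
Joint ranges: [-3.08, 3.08], [-0.75, 2.2], [0.22, 2.44], [-1.43, 4.57], [0, 2.65], [-2.85, 2.85]. Speed limits (rad/s): [2.79, 2.79, 3.14, 3.14, 3.14, 3.14].

### API

Orientations are given as a unit quaternion [x, y, z, w].
In Python, from rig import robot gives the robot as it stands.
- The arm moves only by the tool carry_out, never from a script. Its argument "commands" is a list that holds one entry, the list of rows, each a list of 5 numbers: the opening, from 0 (shut) to 1 (fully open), then the shift along the tool's x, y, z in mm, then the turn about the tool's x in degrees. In form: [[[hand, x, y, z, twist], ...]]. A call has 1 to 8 rows; each row shifts and turns the pose as measured when the row begins, along the tool's axes as they then stand; what a row does not reach is not made up. A row lasts 1/12 s, in which the tool goes at most 41.7 mm and 7.16 degrees, less where a joint would pass 70% of its speed; a pose out of reach is approached as far as the arm can. A call with a gripper value outside its range is refused whole. The fingers move at their own pace and stop on an object; "force" is the grip in N (left out, the last holds). Time passes only in rows, so rows that do not move let the fingers close. It gives the time, the measured TCP pose, the force and the opening at its end, in the units of the state.
- robot.get_obs(): the state, without advancing time (a new reading comes with each control period).
- robot.camera(name): name is "scene" or "top"; returns the picture (384x512x3 uint8, red, green, blue); there is no depth.
- robot.camera_model(name): a dict with "fx", "fy", "cx", "cy" (pixels), "R" (3x3) and "t" (3): a world point X has camera coordinates R X + t. Camera axes: x right, y down, z forward; pixel columns grow to the right and rows downward; lengths in m; the calibration is good to about 2 mm. A picture is of the moment at which its call begins. camera_model takes no time and is no camera call.
- robot.hand_in(): hands the job in, once; it reports no verdict.
The state is a dict: "time": time; "q": joint angles; "joint_velocities": joint speeds; "joint_torque": joint torques, N m; "position": TCP position; "tool_rot": TCP orientation; "ft_force": force on the tool from outside, world axes, zero at the start; "moment": the same for the moment, N m; "grip_width": finger opening in m.
Only numpy, scipy, OpenCV 4.12 (cv2) and the standard library are available. Lean on these libraries where they do the work, as an engineer would, in place of code of your own. Each camera call takes 0.05 s, during which the arm holds its last target. There are 200 camera calls.

## Working session

There is one attempt and no reset: what is moved stays moved. The work goes in short steps, Python scripts to look and compute and a tool call to move; the robot and the scene stay as the last step left them, time stands still between calls to the robot, and variables do not carry over. Pictures are saved under pics/ and viewed, on a budget of 10 in all, crops included, one or two more only if the job needs it, and the job is handed in when it is done.

Besides the shell and the picture viewer there is one more tool, called after "Call:" as name(argument=value, ...), one argument or row to a line, values as JSON. carry_out: Moves the arm, as the interface text tells. Its arguments: {"type":"object","properties":{"commands":{"type":"array"},"force":{"type":"number"}},"required":["commands"]}

```bash
mkdir -p pics
python3 - <<'E'
from rig import robot
import cv2
for n in("top","scene"):
    im=robot.camera(n); cv2.imwrite(f"pics/{n}0.png",cv2.resize(im[:,:,::-1],(800,600),interpolation=cv2.INTER_CUBIC))
    print(n,robot.camera_model(n))
print(robot.get_obs())
E
```

```text
top {'fx': 450.3544615976247, 'fy': 450.3544615976247, 'cx': 259.7021458906171, 'cy': 192.16557963342106, 'R': array([[-0.00482571, -0.99991788, -0.01187172],
       [-0.98343194,  0.00689684, -0.18114648],
       [ 0.18121348,  0.01080087, -0.98338447]]), 't': array([-0.00256768,  0.55337608,  1.36469523])}
scene {'fx': 475.4723325181808, 'fy': 475.4723325181808, 'cx': 259.479503819765, 'cy': 202.88474275276562, 'R': array([[ 0.50141588, -0.86502486, -0.01772311],
       [-0.483753  , -0.26330887, -0.8346565 ],
       [ 0.71733197,  0.42708363, -0.55048562]]), 't': array([-0.29616415,  0.31923043,  1.31858237])}
{'time': 0.1, 'q': array([-1.33549154e+00,  5.28425977e-01,  1.43378543e+00, -1.28297076e-05,
        1.18139413e+00, -1.78470032e-01]), 'joint_velocities': array([-0.00110022, -0.00304344, -0.00300949,  0.00127235, -0.00010415,
        0.00089976]), 'joint_torque': array([-1.52625930e-04, -4.40984845e+01, -1.77150589e+01,  6.34174864e-02,
        5.33688767e-02, -4.19520256e-05]), 'position': array([ 0.25117545, -0.57157874,  0.22163348]), 'tool_rot': array([-0.69200263, -0.14596299,  0.69205146, -0.14454048]), 'ft_force': array([ 0.82667056,  0.0994692 , -0.33479041]), 'moment': array([-0.00604065,  0.02367697, -0.03146159]), 'grip_width': 0.08682635845502926}
```

View pics/top0.png

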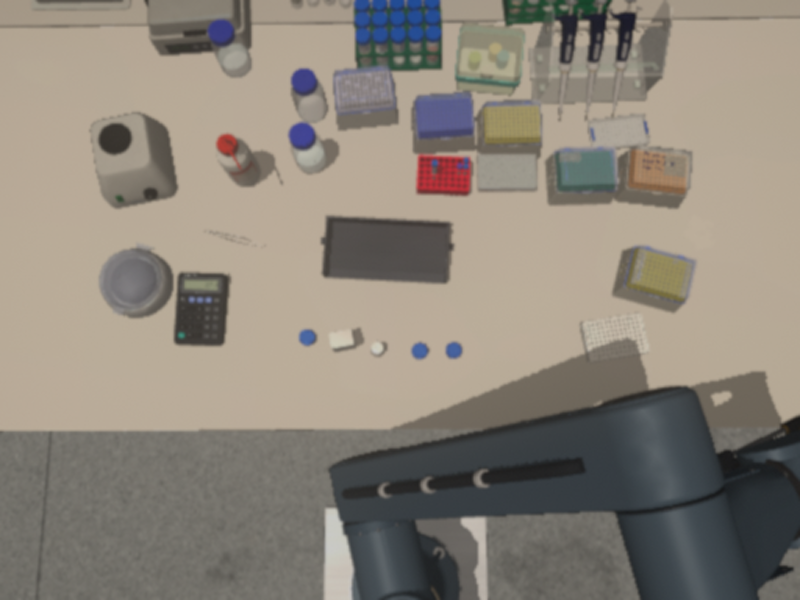

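View pics/scene0.png

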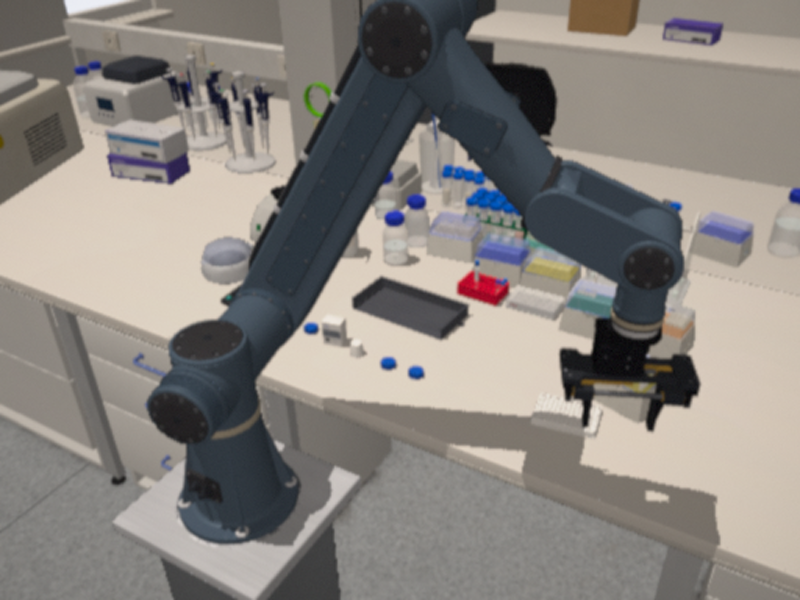

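The top view shows caps at about (307,337), (420,351) and (454,350), with the carton at (342,340) and the cup at (377,348) between them. The tray spans about (323–451, 218–282). The scene view confirms the same row. Next I'll take an enlarged crop and convert these pixels to positions.

```bash
cat > h.py <<'E'
import numpy as np, cv2
from rig import robot
from scipy.spatial.transform import Rotation as Ro
def w(n,u,v,z):  # native pixel -> world at height z
    m=robot.camera_model(n); d=m["R"].T@np.array([(u-m["cx"])/m["fx"],(v-m["cy"])/m["fy"],1]); c=-m["R"].T@m["t"]
    return (c+d*(z-c[2])/d[2])[:2]
def px(n,X):
    m=robot.camera_model(n); p=m["R"]@np.array(X)+m["t"]; return m["fx"]*p[0]/p[2]+m["cx"],m["fy"]*p[1]/p[2]+m["cy"]
def caps(im,n="top",lo=(100,120,60),hi=(125,255,255),box=(150,130,330,260)):
    m=cv2.inRange(cv2.cvtColor(im,cv2.COLOR_RGB2HSV),lo,hi); x0,y0,x1,y1=box
    _,_,s,c=cv2.connectedComponentsWithStats(m[y0:y1,x0:x1])
    return [(s[i,4],c[i]+[x0,y0],w(n,*(c[i]+[x0,y0]),.010).round(4)) for i in range(1,len(s)) if s[i,4]>15]
E
python3 - <<'E'
from h import *
im=robot.camera("top")
for c in caps(im): print(c)
for u,v in [(327,218),(451,224),(448,282),(323,276)]: print("tray",w("top",u*.64,v*.64,.03))
print("carton",w("top",342*.64,338*.64,.06),"cup",w("top",377*.64,347*.64,.03))
for u,v in [(178,274),(228,276),(225,345),(176,344)]: print("calc",w("top",u*.64,v*.64,.02))
print(Ro.from_quat(robot.get_obs()["tool_rot"]).as_matrix().round(3))
cv2.imwrite("pics/c1.png",cv2.resize(im[135:235,190:310,::-1],(720,600),interpolation=cv2.INTER_CUBIC))
E
```

```text
(np.int32(51), array([196.33333333, 215.35294118]), array([0.4866, 0.1983]))
(np.int32(51), array([268.29411765, 223.94117647]), array([ 0.4575, -0.0323]))
(np.int32(52), array([290.15384615, 223.63461538]), array([ 0.4581, -0.1021]))
tray [0.73298465 0.15810424]
tray [ 0.71781762 -0.10047844]
tray [ 0.59457073 -0.09230616]
tray [0.60906246 0.16442345]
carton [0.47650368 0.1207295 ] cup [0.46167142 0.05291551]
calc [0.61777023 0.46751754]
calc [0.61274134 0.36313373]
calc [0.46885605 0.36335433]
calc [0.47153275 0.46371131]
[[-0.     0.402 -0.916]
 [ 0.002 -0.916 -0.402]
 [-1.    -0.002 -0.   ]]
```

View pics/c1.png

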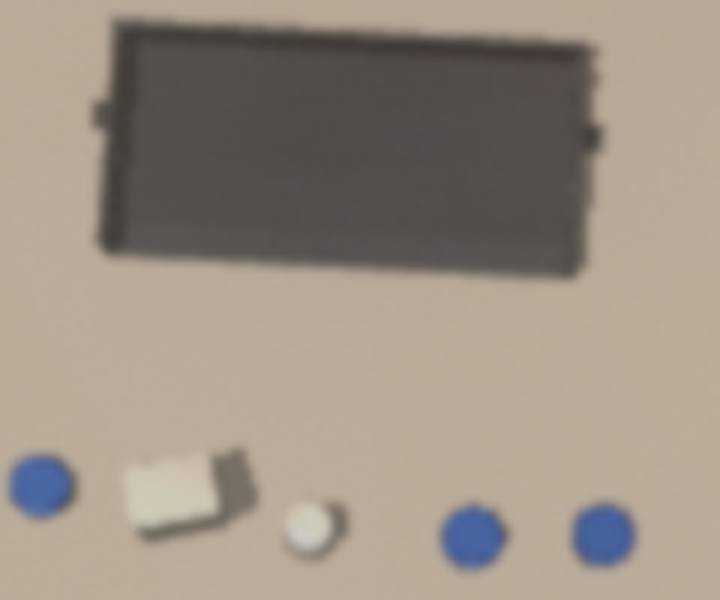

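The crop confirms the layout. The tray is yawed about -3.4°, its centre is about (0.664, 0.033), and its front edge is at x≈0.60. The cap positions agree with the sizes given. I'll push cap B first, then C, then A. First I'll move over with the fingers shut.

Call:
carry_out(
  commands=[
    [[0,0,0,0,3.7],[0,0,-27,-21,0],[0,0,-27,-21,0],[0,0,-27,-21,0],[0,0,-27,-21,0],[0,0,-27,-21,0],[0,0,-27,-21,0],[0,0,-27,-21,0]],
  ],
  force=30,
)

```text
time: 0.82
position: [0.325, -0.3432, 0.2181]
tool_rot: [-0.697, -0.117, 0.698, -0.118]
ft_force: [0.5, -0.7, 0.4]
grip_width: 0.0415
```

Call:
carry_out(
  commands=[
    [[0,0,-27,-21,0],[0,0,-27,-21,0],[0,0,-27,-21,0],[0,0,-27,-21,0],[0,0,-27,-21,0],[0,0,-27,-21,0],[0,0,-27,-21,0],[0,0,0,0,0]],
  ],
)

```text
time: 1.48
position: [0.4026, -0.099, 0.2172]
tool_rot: [-0.697, -0.119, 0.698, -0.117]
ft_force: [0.4, -0.4, -0.6]
grip_width: 0.0009
```

Call:
carry_out(
  commands=[
    [[0,0,-22,-17,0],[0,0,-23,-18,0],[0,36,0,0,0],[0,36,0,0,0],[0,36,0,0,0],[0,36,0,0,0],[0,25,0,0,0],[0,0,0,0,0]],
  ],
)

```text
time: 2.15
position: [0.4308, -0.0449, 0.0459]
tool_rot: [0.702, 0.118, -0.691, 0.125]
ft_force: [-1.0, 0.2, 0.1]
grip_width: 0.0008
```

```bash
cat > st.py <<'E'
from h import *
import sys
o=robot.get_obs(); M=Ro.from_quat(o["tool_rot"]).as_matrix()
print(o["position"].round(4),"push",np.degrees(np.arctan2(-M[1,2],-M[0,2])).round(1), "grip",o["grip_width"].round(4))
for a in sys.argv[1:]:
    d=np.array([float(t) for t in a.split(",")])-o["position"]; print(a,"tool mm",(1e3*M.T@d).round(1))
E
python3 st.py .4207,-.0451,.008 .66,.038,.009
python3 -c "
from h import *
im=robot.camera('scene'); cv2.imwrite('pics/s1.png',cv2.resize(im[150:300,140:340,::-1],(800,600),interpolation=cv2.INTER_CUBIC))"
```

```text
Traceback (most recent call last):
  File "st.py", line 4, in <module>
    print(o["position"].round(4),"push",np.degrees(np.arctan2(-M[1,2],-M[0,2])).round(1), "grip",o["grip_width"].round(4))
                                                                                                 ^^^^^^^^^^^^^^^^^^^^^
AttributeError: 'float' object has no attribute 'round'
```

View pics/s1.png

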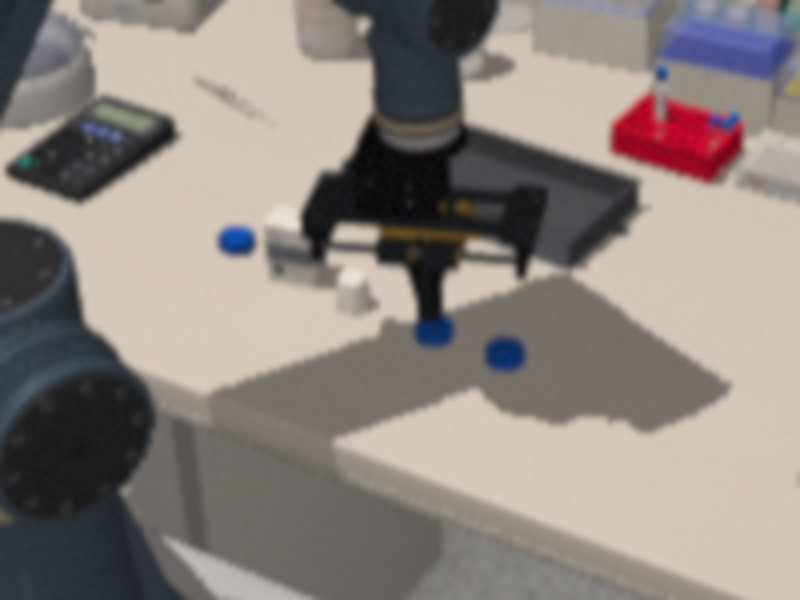

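The fingers are shut, with the tip just behind and above cap B, at about (430,315). The gripper body's ends hang down at (318,250) and (522,268). I'll check how high those ends are, since they pass over the carton.

```bash
sed -i 's/,"grip",.*/)/; s/, "grip".*/)/' st.py; python3 st.py .4207,-.0451,.008 .66,.038,.009
python3 - <<'E'
from h import *
o=robot.get_obs(); M=Ro.from_quat(o["tool_rot"]).as_matrix()
for s in(-1,1):
  for y in (.06,.08,.095):
    for h in (0.04,.055,.07): print(s,y,h,[ (round((a-b)*4)) for a,b in zip(px("scene",o["position"]+M@[-h,s*y,0]),(140,150))])
E
```

```text
[ 0.4313 -0.0451  0.0474] push 19.8
.4207,-.0451,.008 tool mm [39.2 -4.1 10.6]
.66,.038,.009 tool mm [  42.    -1.4 -242.7]
-1 0.06 0.04 [354, 266]
-1 0.06 0.055 [353, 252]
-1 0.06 0.07 [352, 237]
-1 0.08 0.04 [331, 265]
-1 0.08 0.055 [329, 250]
-1 0.08 0.07 [328, 235]
-1 0.095 0.04 [313, 263]
-1 0.095 0.055 [312, 248]
-1 0.095 0.07 [310, 233]
1 0.06 0.04 [498, 278]
1 0.06 0.055 [497, 263]
1 0.06 0.07 [497, 248]
1 0.08 0.04 [522, 280]
1 0.08 0.055 [521, 265]
1 0.08 0.07 [521, 250]
1 0.095 0.04 [540, 281]
1 0.095 0.055 [540, 266]
1 0.095 0.07 [539, 251]
```

The ends hang lower than the quoted body, only about 45–50 mm above the TCP and about 82 mm out to each side. The B and C pushes keep them clear of the carton. For cap A I'll turn the jaw axis along the push. First I'll lower behind B.

Call:
carry_out(
  commands=[
    [[0,0,-4,12,0],[0,20,0,0,0],[0,15,0,0,0],[0,4,0,0,0],[0,0,0,0,0]],
  ],
)

```text
time: 2.62
position: [0.4244, -0.0494, 0.0132]
tool_rot: [0.706, 0.115, -0.687, 0.127]
ft_force: [0.0, -0.1, -0.1]
grip_width: 0.0002
```

```bash
python3 st.py .635,.028,.009
```

```text
[ 0.4244 -0.0494  0.0132] push 19.7
.635,.028,.009 tool mm [   9.6   -1.9 -224.2]
```

Call:
carry_out(
  commands=[
    [[0,5,0,0,0],[0,0.3,0,-15,0],[0,0.3,0,-15,0],[0,0.3,0,-15,0],[0,0.3,0,-15,0],[0,0.3,0,-15,0],[0,0.3,0,-15,0],[0,0,0,0,0]],
  ],
)

```text
time: 3.28
position: [0.5174, -0.0201, 0.0185]
tool_rot: [0.711, 0.112, -0.682, 0.128]
ft_force: [0.5, -1.3, -0.2]
grip_width: 0.0006
```

```bash
python3 st.py .635,.028,.009; python3 -c "
from h import *
print(caps(robot.camera('scene'),'scene',box=(150,180,300,260)))"
```

```text
[ 0.5174 -0.0201  0.0185] push 19.6
.635,.028,.009 tool mm [  13.9   -6.2 -126.5]
[(np.int32(40), array([198.8, 209.5]), array([0.4856, 0.1964])), (np.int32(53), array([265.86792453, 237.90566038]), array([ 0.4558, -0.1032]))]
```

```bash
python3 -c "
from h import *
im=robot.camera('scene'); cv2.imwrite('pics/s2.png',cv2.resize(im[170:260,190:310,::-1],(800,600),interpolation=cv2.INTER_CUBIC)); print(caps(robot.camera('top')))"
```

```text
[(np.int32(42), array([289.80952381, 224.14285714]), array([ 0.4564, -0.1009]))]
```

View pics/s2.png

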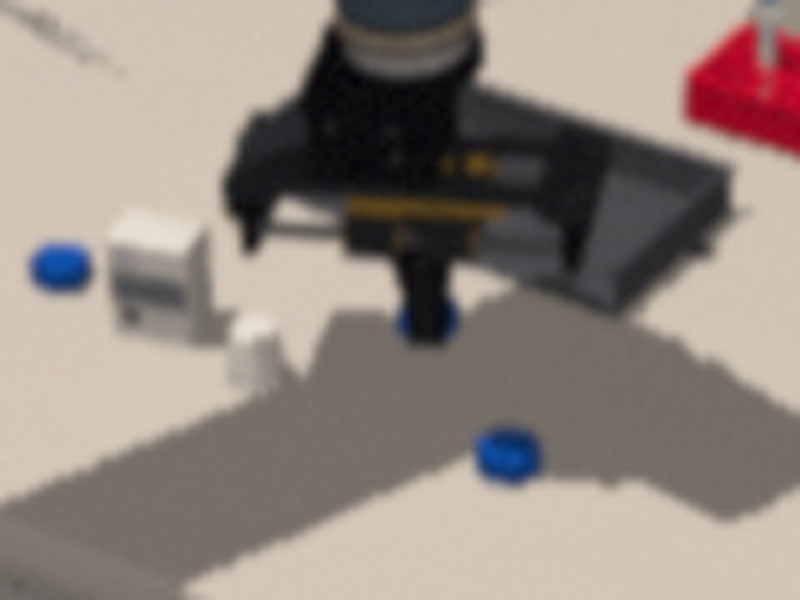

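Cap B is being pushed: it is at (430,320), right behind the tip. A tilt of about 3° has built up and lifted the tip. I'll back off a little, lower the tip and add a compensation for the tilt.

Call:
carry_out(
  commands=[
    [[0,0,0,8,0],[0,0,0,0,0],[0,12,0,0,0],[0,0,0,0,0]],
  ],
)

```text
time: 3.77
position: [0.4989, -0.0234, 0.0057]
tool_rot: [0.707, 0.113, -0.687, 0.126]
ft_force: [0.7, 0.2, -0.4]
grip_width: 0.0003
```

```bash
cat >> st.py <<'E'
print("tool x axis",M[:,0].round(3))
E
python3 st.py .635,.028,.008
```

```text
[ 0.4989 -0.0234  0.0057] push 19.4
.635,.028,.008 tool mm [   1.1   -3.2 -145.5]
tool x axis [ 0.03  -0.013 -0.999]
```

Call:
carry_out(
  commands=[
    [[0,0.2,0,-12,0],[0,0.3,0,-12,0],[0,0.4,0,-12,0],[0,0.4,0,-12,0],[0,0.5,0,-12,0],[0,0.5,0,-12,0],[0,0,0,0,0]],
  ],
)

```text
time: 4.35
position: [0.5646, 0.0008, 0.0053]
tool_rot: [0.704, 0.113, -0.691, 0.123]
ft_force: [0.8, 1.6, 0.4]
grip_width: 0.0007
```

```bash
python3 st.py .635,.028,.008
```

```text
[0.5646 0.0008 0.0053] push 19.2
.635,.028,.008 tool mm [ -1.5  -2.5 -75.4]
tool x axis [ 0.02  -0.011 -1.   ]
```

Call:
carry_out(
  commands=[
    [[0,-0.6,0,-12,0],[0,-0.5,0,-12,0],[0,-0.3,0,-12,0],[0,0,0,-12,0],[0,0.2,0,-12,0],[0,0.3,0,-12,0],[0,0,0,-8,0],[0,0,0,0,0]],
  ],
)

```text
time: 5.02
position: [0.6356, 0.0278, 0.0073]
tool_rot: [0.699, 0.114, -0.695, 0.122]
ft_force: [0.3, -0.3, -0.3]
grip_width: 0.0003
```

```bash
python3 st.py .635,.028,.008;  python3 -c "
from h import *
print(caps(robot.camera('scene'),'scene',box=(150,160,300,260)),caps(robot.camera('top')))"
```

```text
[0.6356 0.0278 0.0073] push 19.2
.635,.028,.008 tool mm [-0.7 -0.4  0.5]
tool x axis [ 0.008 -0.01  -1.   ]
[(np.int32(17), array([263.82352941, 198.29411765]), array([0.6655, 0.0241])), (np.int32(40), array([198.8, 209.5]), array([0.4856, 0.1964])), (np.int32(51), array([265.84313725, 237.98039216]), array([ 0.4554, -0.1033]))] [(np.int32(37), array([195.64864865, 216.91891892]), array([0.4815, 0.2004])), (np.int32(53), array([290.0754717 , 223.64150943]), array([ 0.458 , -0.1018]))]
```

Cap B is in the tray, near (0.665, 0.03). Now I'll lift up and go behind C.

Call:
carry_out(
  commands=[
    [[0,0,0,4,0],[0,-40,0,0,0],[0,-40,0,0,0],[0,0,8,36,0],[0,0,10,36,0],[0,0,10,36,0],[0,0,10,36,0],[0,0,10,36,0]],
  ],
)

```text
time: 5.78
position: [0.4672, -0.0787, 0.0877]
tool_rot: [-0.696, -0.117, 0.697, -0.124]
ft_force: [-0.3, -0.3, 0.8]
grip_width: 0.0003
```

Call:
carry_out(
  commands=[
    [[0,0,10,36,0],[0,0,10,36,0],[0,0,0,0,0]],
  ],
)

```text
time: 6.03
position: [0.3932, -0.1225, 0.0888]
tool_rot: [-0.694, -0.117, 0.7, -0.121]
ft_force: [-1.1, 1.1, 0.1]
grip_width: -0.0002
```

```bash
python3 st.py .421,-.115,.03 .421,-.115,.008
```

```text
[ 0.3932 -0.1225  0.0888] push 19.4
.421,-.115,.03 tool mm [ 58.5   1.9 -29.3]
.421,-.115,.008 tool mm [ 80.5   1.8 -29.5]
tool x axis [-0.008 -0.006 -1.   ]
```

Call:
carry_out(
  commands=[
    [[0,0,2,-26,0],[0,28,0,0,0],[0,28,0,0,0],[0,15,0,0,0],[0,8,0,0,0],[0,0,0,0,0]],
  ],
)

```text
time: 6.53
position: [0.414, -0.1177, 0.0093]
tool_rot: [-0.695, -0.113, 0.7, -0.117]
ft_force: [-0.3, 0.2, 0.7]
grip_width: -0.0001
```

```bash
python3 st.py .421,-.115,.008 .63,-.042,.008
```

```text
[ 0.414  -0.1177  0.0093] push 18.7
.421,-.115,.008 tool mm [ 1.3 -0.3 -7.5]
.63,-.042,.008 tool mm [  -0.7   -2.3 -228.9]
tool x axis [-0.007 -0.007 -1.   ]
```

Call:
carry_out(
  commands=[
    [[0,0.2,0,-14,0],[0,0.2,0,-14,0],[0,0.3,0,-14,0],[0,0.3,0,-14,0],[0,0.3,0,-14,0],[0,0.3,0,-14,0],[0,0.3,0,-14,0],[0,0,0,0,0]],
  ],
)

```text
time: 7.2
position: [0.5079, -0.0823, 0.0117]
tool_rot: [-0.694, -0.113, 0.701, -0.116]
ft_force: [0.6, 0.1, 0.3]
grip_width: 0.0004
```

```bash
python3 st.py .63,-.042,.008
```

```text
[ 0.5079 -0.0823  0.0117] push 18.7
.63,-.042,.008 tool mm [   2.4    0.9 -128.6]
tool x axis [-0.009 -0.005 -1.   ]
```

Call:
carry_out(
  commands=[
    [[0,4,0,0,0],[0,0.3,0,-14,0],[0,0.3,0,-14,0],[0,0.3,0,-14,0],[0,0.3,0,-14,0],[0,0,0,0,0]],
  ],
)

```text
time: 7.7
position: [0.5549, -0.0631, 0.0073]
tool_rot: [-0.692, -0.114, 0.704, -0.115]
ft_force: [0.5, -0.8, -0.2]
grip_width: 0.0006
```

```bash
python3 st.py .63,-.042,.008
```

```text
[ 0.5549 -0.0631  0.0073] push 18.6
.63,-.042,.008 tool mm [ -2.    4.  -77.9]
tool x axis [-0.017 -0.003 -1.   ]
```

Call:
carry_out(
  commands=[
    [[0,0,0.5,-12,0],[0,0,0.5,-12,0],[0,0,0.5,-12,0],[0,0,0.5,-12,0],[0,0,0.5,-12,0],[0,0,0.5,-12,0],[0,0,0.5,-8,0],[0,0,0,0,0]],
  ],
)

```text
time: 8.37
position: [0.6222, -0.041, 0.0042]
tool_rot: [-0.685, -0.116, 0.71, -0.111]
ft_force: [0.3, -0.8, -0.8]
grip_width: 0.0004
```

```bash
python3 st.py .63,-.042,.008;  python3 -c "
from h import *
print(caps(robot.camera('scene'),'scene',box=(150,160,300,260)),caps(robot.camera('top')))"
```

```text
[ 0.6222 -0.041   0.0042] push 18.5
.63,-.042,.008 tool mm [-4.1  3.3 -6.9]
tool x axis [-0.036  0.    -0.999]
[(np.int32(63), array([260.77777778, 197.88888889]), array([0.6624, 0.0357])), (np.int32(19), array([278.36842105, 205.10526316]), array([ 0.6508, -0.0462])), (np.int32(40), array([198.8, 209.5]), array([0.4856, 0.1964]))] []
```

B and C are both in the tray, at about (0.662, 0.036) and (0.65, -0.045). Next I'll lift, turn the jaw axis to about -30° and go behind A.

Call:
carry_out(
  commands=[
    [[0,0,0,4,0],[0,-35,0,0,0],[0,-35,0,0,-7],[0,-35,0,0,-7],[0,0,0,0,-7],[0,0,0,0,-7],[0,0,0,0,-7],[0,0,0,0,-7]],
  ],
)

```text
time: 9.13
position: [0.609, -0.0442, 0.1109]
tool_rot: [-0.591, -0.372, 0.624, -0.35]
ft_force: [1.0, 0.4, -1.2]
grip_width: 0.0004
```

```bash
python3 st.py .448,.221,.11;  python3 -c "
from h import *
im=robot.camera('scene'); cv2.imwrite('pics/s3.png',cv2.resize(im[150:255,170:310,::-1],(800,600),interpolation=cv2.INTER_CUBIC))"
```

```text
[ 0.609  -0.0442  0.1109] push 61.5
.448,.221,.11 tool mm [  10.8 -267.8 -156.2]
tool x axis [-0.055  0.004 -0.998]
```

View pics/s3.png

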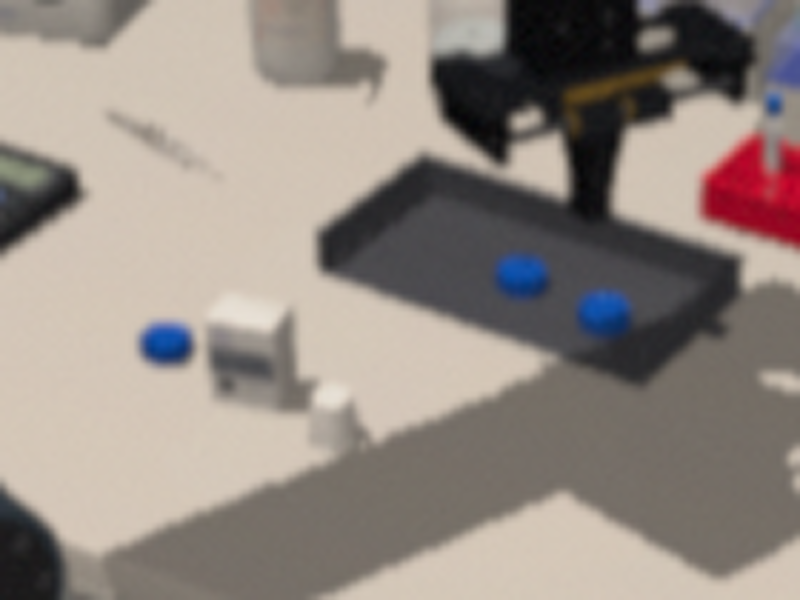

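B at (522,275) and C at (605,312) lie flat inside the tray. The carton, cup and cap A haven't moved.

Call:
carry_out(
  commands=[
    [[0,0,-30,-17,2],[0,0,-30,-17,0],[0,0,-30,-17,0],[0,0,-30,-17,0],[0,0,-30,-17,0],[0,0,-30,-17,0],[0,0,-30,-17,0],[0,0,-30,-17,0]],
  ],
)

```text
time: 9.85
position: [0.4653, 0.1933, 0.1175]
tool_rot: [-0.603, -0.349, 0.638, -0.329]
ft_force: [0.3, -0.6, 0.7]
grip_width: 0.0008
```

```bash
python3 st.py .448,.221,.05
```

```text
[0.4653 0.1933 0.1175] push 57.4
.448,.221,.05 tool mm [ 68.4 -26.3 -16.1]
tool x axis [-0.056  0.001 -0.998]
```

Call:
carry_out(
  commands=[
    [[0,0,-27,-16,0],[0,0,0,0,0],[0,30,0,0,0],[0,30,0,0,0],[0,0,0,0,0]],
  ],
)

```text
time: 10.27
position: [0.4389, 0.2266, 0.0589]
tool_rot: [-0.603, -0.348, 0.638, -0.328]
ft_force: [-0.4, -0.4, -0.3]
grip_width: 0.0005
```

```bash
python3 st.py .4486,.2218,.008;  python3 -c "
from h import *
print(caps(robot.camera('top')))"
```

```text
[0.4389 0.2266 0.0589] push 57.2
.4486,.2218,.008 tool mm [50.3 13.3 -2.8]
tool x axis [-0.058  0.001 -0.998]
[(np.int32(70), array([246.94285714, 161.95714286]), array([0.6617, 0.0359])), (np.int32(71), array([268.        , 165.42253521]), array([ 0.6495, -0.0329]))]
```

Call:
carry_out(
  commands=[
    [[0,28,8,-3,0],[0,18,0,0,0],[0,5,0,0,0],[0,0,0,0,0]],
  ],
)

```text
time: 10.65
position: [0.4496, 0.2234, 0.0124]
tool_rot: [-0.607, -0.345, 0.637, -0.327]
ft_force: [-0.4, -1.1, -1.1]
grip_width: 0.0007
```

```bash
python3 st.py .4486,.2218,.008 .623,.111,.008
```

```text
[0.4496 0.2234 0.0124] push 56.8
.4486,.2218,.008 tool mm [4.4 0.2 1.8]
.623,.111,.008 tool mm [ -4.5 206.6  -1. ]
tool x axis [-0.049  0.003 -0.999]
```

Call:
carry_out(
  commands=[
    [[0,5,0,0.5,0],[0,-0.4,12,0,0],[0,-0.5,12,0,0],[0,-0.5,12,0,0],[0,-0.5,12,0,0],[0,-0.5,12,0,0],[0,0,0,0,0]],
  ],
)

```text
time: 11.23
position: [0.51, 0.1856, 0.0133]
tool_rot: [-0.612, -0.343, 0.633, -0.328]
ft_force: [0.6, 0.7, 0.4]
grip_width: 0.0002
```

```bash
python3 st.py .623,.111,.008
```

```text
[0.51   0.1856 0.0133] push 56.6
.623,.111,.008 tool mm [8.000e-01 1.355e+02 1.000e-01]
tool x axis [-0.037  0.004 -0.999]
```

Call:
carry_out(
  commands=[
    [[0,0,-6,0,0],[0,6,0,0,0],[0,3,0,0,0],[0,0,0,0,0]],
  ],
)

```text
time: 11.57
position: [0.5048, 0.1883, 0.0041]
tool_rot: [-0.612, -0.342, 0.634, -0.327]
ft_force: [0.5, -0.2, 0.3]
grip_width: 0.0007
```

```bash
python3 st.py .623,.111,.008;  python3 -c "
from h import *
im=robot.camera('scene');print(caps(im,'scene',box=(150,160,300,260)));cv2.imwrite('pics/s4.png',cv2.resize(im[150:255,170:310,::-1],(800,600),interpolation=cv2.INTER_CUBIC))"
```

```text
[0.5048 0.1883 0.0041] push 56.5
.623,.111,.008 tool mm [ -8.7 141.1  -0.7]
tool x axis [-0.037  0.005 -0.999]
[(np.int32(57), array([260.9122807 , 197.78947368]), array([0.6632, 0.0356])), (np.int32(63), array([275.17460317, 204.44444444]), array([ 0.649 , -0.0337]))]
```

View pics/s4.png

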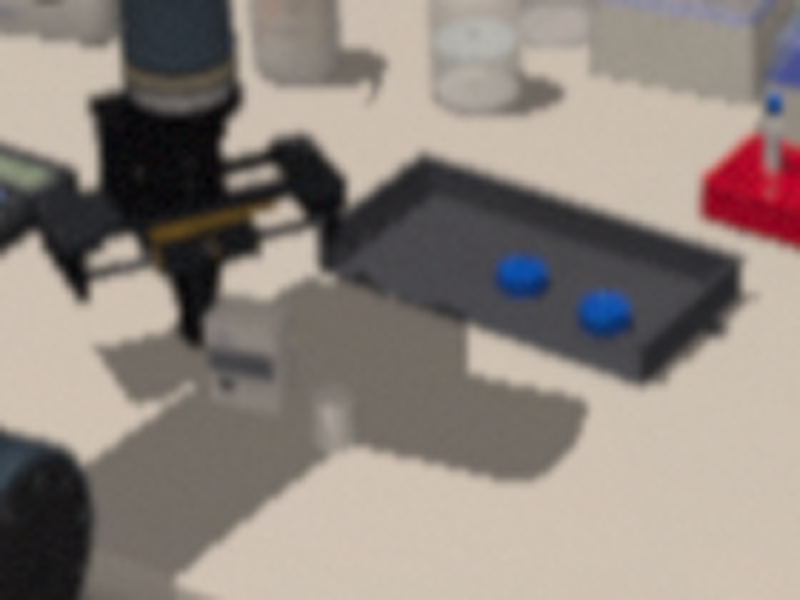

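The carton and cup are in place, at (245,355) and (332,418). Cap A isn't visible and should be hidden behind the carton, just ahead of the fingers. I'll carry on.

Call:
carry_out(
  commands=[
    [[0,-0.8,12,0,0],[0,-0.7,12,0,0],[0,-0.6,12,0,0],[0,-0.6,12,0,0],[0,-0.5,12,0,0],[0,0,0,0,0]],
  ],
)

```text
time: 12.12
position: [0.5598, 0.1524, 0.005]
tool_rot: [-0.612, -0.343, 0.633, -0.328]
ft_force: [1.3, 0.1, -0.1]
grip_width: 0.0
```

```bash
python3 st.py .623,.111,.008;  python3 -c "
from h import *
print(caps(robot.camera('scene'),'scene',box=(150,160,300,260)),caps(robot.camera('top')))"
```

```text
[0.5598 0.1524 0.005 ] push 56.6
.623,.111,.008 tool mm [-5.5 75.4 -0.1]
tool x axis [-0.037  0.004 -0.999]
[(np.int32(63), array([260.82539683, 198.3015873 ]), array([0.66  , 0.0341])), (np.int32(40), array([227.2  , 201.325]), array([0.5814, 0.1347])), (np.int32(64), array([275.125   , 204.390625]), array([ 0.6493, -0.0334]))] [(np.int32(60), array([246.75      , 161.36666667]), array([0.6637, 0.0365])), (np.int32(74), array([268. , 165.5]), array([ 0.6493, -0.0329]))]
```

Call:
carry_out(
  commands=[
    [[0,-1,12,0,0],[0,-1,12,0,0],[0,-0.8,12,0,0],[0,-0.6,12,0,0],[0,-0.6,12,0,0],[0,-0.5,12,0,0],[0,-0.5,10,0,0],[0,0,0,0,0]],
  ],
)

```text
time: 12.88
position: [0.6313, 0.1034, 0.0066]
tool_rot: [-0.609, -0.344, 0.635, -0.328]
ft_force: [0.7, -0.7, 0.4]
grip_width: 0.0003
```

```bash
python3 st.py .623,.111,.008;  python3 -c "
from h import *
print(caps(robot.camera('scene'),'scene',box=(150,160,300,260)))"
```

```text
[0.6313 0.1034 0.0066] push 56.7
.623,.111,.008 tool mm [ -1.  -11.2  -1.7]
tool x axis [-0.043  0.003 -0.999]
[(np.int32(50), array([248.72, 195.52]), array([0.6548, 0.0846])), (np.int32(68), array([260.75      , 198.08823529]), array([0.6611, 0.0351])), (np.int32(70), array([275.14285714, 204.5       ]), array([ 0.6486, -0.0338]))]
```

Cap A is in the tray. I'll back off, lift clear and check.

Call:
carry_out(
  commands=[
    [[0,0,-5,0,0],[0,-35,0,0,0],[0,-35,0,0,0],[0,-35,0,0,0],[0,-35,0,0,0],[0,0,-35,0,0],[0,0,-35,0,0],[0,0,0,0,0]],
  ],
)

```text
time: 13.6
position: [0.5645, 0.1482, 0.1526]
tool_rot: [-0.605, -0.347, 0.639, -0.324]
ft_force: [-0.8, -0.9, -0.7]
grip_width: 0.0006
```

```bash
python3 st.py;  python3 -c "
from h import *
im=robot.camera('scene');print(caps(im,'scene',box=(150,160,300,260)));cv2.imwrite('pics/s5.png',cv2.resize(im[:,:,::-1],(800,600),interpolation=cv2.INTER_CUBIC))"
```

```text
[0.5645 0.1482 0.1526] push 56.7
tool x axis [-0.059  0.006 -0.998]
[(np.int32(60), array([247.88333333, 195.71666667]), array([0.6521, 0.0867])), (np.int32(65), array([260.69230769, 198.24615385]), array([0.6601, 0.0347])), (np.int32(67), array([275.07462687, 204.43283582]), array([ 0.6489, -0.0333]))]
```

View pics/s5.png

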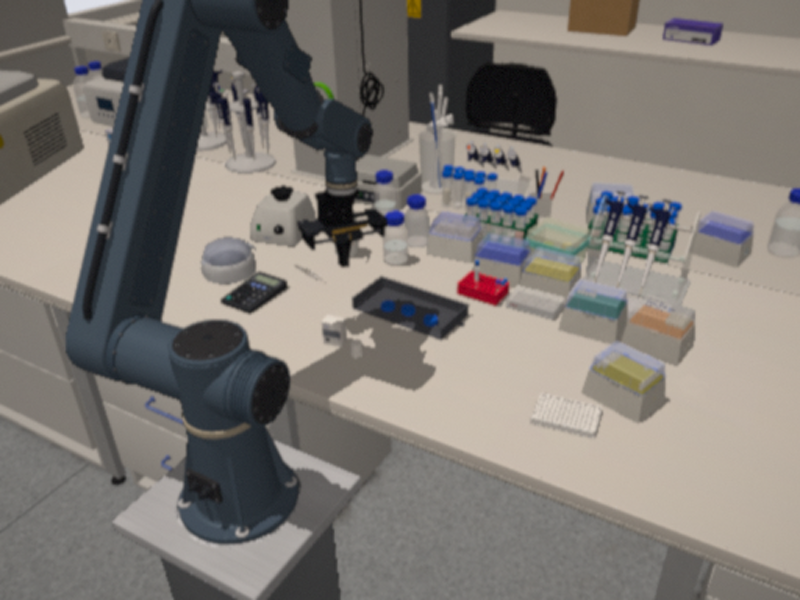

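All three caps lie in the tray, at (388,307), (408,311) and (431,320). The carton (333,331) and cup (356,349) stand where they did at the start, and the arm is clear.

```bash
python3 -c "
from h import *
robot.hand_in()"
```

```text
the job is handed in; nothing more can be done
```

I swept all three caps into the scrap tray with the fingers shut and handed the job in at about 13.7 s of the 64 s. `hand_in` reports no verdict, so success is judged from my own checks.

- **Caps:** the last camera fix puts them at (0.652, 0.087), (0.660, 0.035) and (0.649, -0.033) m. That is roughly 45–55 mm behind the tray's front edge and between its walls. All three look flat in the picture.
- **Other objects:** the carton and cup looked unmoved in the last picture. The calculator and well plate also showed no sign of moving, and the arm never worked near them. I compared these by eye, without re-measuring them.
- **Robot:** it ended 15 cm above the worktop, touching nothing. Wrist force readings stayed below about 2 N throughout.

Some readings were off along the way:

- **Tool drift:** it tilted up to 3°, so the tip rose to 18 mm once and 13 mm once during pushes. I backed off and lowered it each time.
- **Gripper ends:** they hang lower than the description gives, about 45–50 mm above the fingertips. I turned the jaws along the push for the cap next to the carton so they would clear it.

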